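# Box up the painted couples

### The job

The three painted men on the foam drying board are dry and ready to be boxed with their partners. Stand each man upright on the floor of the empty cell in the cardboard tray where the woman in his colour already stands, keeping him upright on the way and setting him down rather than dropping him. Leave the women and the unpainted white man standing where they are.

Things in the scene. Friction and masses are not known exactly. Their poses are not given: they have to be found in the camera images.
- m_red (a point): centre of the painted man in the red shirt, loose on the drying board: 84 mm tall, 70 g, on a round base 38 mm wide, 5 mm thick; point 42 mm above its underside. z up, x front-back (faces -x), y across. Flat-sided trunk 20 mm deep (x), 28 wide (y), from 33 to 67 mm above the underside; 44 mm wide with arms; legs 12 mm thick. Pinch the trunk front to back, from above
- m_green (a point): centre of the painted man in the green shirt, loose on the drying board: 84 mm tall, 70 g, on a round base 38 mm wide, 5 mm thick; point 42 mm above its underside. z up, x front-back (faces -x), y across. Flat-sided trunk 20 mm deep (x), 28 wide (y), from 33 to 67 mm above the underside; 44 mm wide with arms; legs 12 mm thick. Pinch the trunk front to back, from above
- m_blue (a point): centre of the painted man in the blue shirt, loose on the drying board: 84 mm tall, 70 g, on a round base 38 mm wide, 5 mm thick; point 42 mm above its underside. z up, x front-back (faces -x), y across. Flat-sided trunk 20 mm deep (x), 28 wide (y), from 33 to 67 mm above the underside; 44 mm wide with arms; legs 12 mm thick. Pinch the trunk front to back, from above
- free_red (a point): centre of the floor of the empty cell in the fixed card tray where the woman in red stands. Trays alike: 76 (x) by 148 mm (y), two cells of 68 x 68 mm side by side in y, walls and divider 4 mm thick, rim 14 mm above this floor, floor 4 mm above the bench. Axes: the tray's, z up; centre of the woman's cell is 72 mm along -y
- free_green (a point): centre of the floor of the empty cell in the fixed card tray where the woman in green stands. Trays alike: 76 (x) by 148 mm (y), two cells of 68 x 68 mm side by side in y, walls and divider 4 mm thick, rim 14 mm above this floor, floor 4 mm above the bench. Axes: the tray's, z up; centre of the woman's cell is 72 mm along +y
- free_blue (a point): centre of the floor of the empty cell in the fixed card tray where the woman in blue stands. Trays alike: 76 (x) by 148 mm (y), two cells of 68 x 68 mm side by side in y, walls and divider 4 mm thick, rim 14 mm above this floor, floor 4 mm above the bench. Axes: the tray's, z up; centre of the woman's cell is 72 mm along -y
- w_red (a point): centre of the woman in the red dress, already standing loose in one cell of her tray: 82 mm tall, 70 g, on a round base 38 mm wide; point 41 mm above its underside. To be left standing where she is
- w_green (a point): centre of the woman in the green dress, already standing loose in one cell of her tray: 82 mm tall, 70 g, on a round base 38 mm wide; point 41 mm above its underside. To be left standing where she is
- w_blue (a point): centre of the woman in the blue dress, already standing loose in one cell of her tray: 82 mm tall, 70 g, on a round base 38 mm wide; point 41 mm above its underside. To be left standing where she is
- m_white (a point): centre of the unpainted man, white all over, same shape, size and axes as the painted men, 60 g, among them on the fixed grey-blue foam drying board (200 x 206 mm with its wooden edging, foam 20 mm high, edging 24). The four men stand in a square about 94 mm apart. To be left standing where he is
Mind the look-alikes: they are no part of the job. Leave any yellow look-alike of the part that bears m_green alone.

How it is judged:
By the outcome, as a careful person would: the job done as asked, in the order asked, and still so for the second after the job is handed in, with the robot touching nothing.
It also fails if it takes over 88 s, if anything falls off the work surface, if the arm or the gripper's body presses on something with over 40 N, if the wrist force passes 120 N, or if a joint passes its speed limit or range.

### The arm

A 7-joint arm with a two-finger parallel gripper is mounted at the origin on the work surface. World frame = base frame: x ahead of the robot, y to its left, z up, the work surface at z = 0. Lengths are in m, angles in rad, forces in N, time in s.
With the tool pointing down it reaches from about 0.425 to 0.875 m from the base axis. Payload 4.7 kg.
Tool frame: the origin (TCP) lies on the centre line of the jaws, within the pads' length; the fingertips stand ahead of it and the grasp point (between the pads) lies 2 mm behind it (nose_length is the z of the fingertips in the tool frame, in m); z points along the fingers, y is the line along which they close (so a half turn about z gives the same grasp; the last joint's range is limited). The gripper opens to 87 mm and grips with 3 to 60 N. Pads are 19 mm wide; open, the fingers measure 117 mm over their backs; the gripper's body (75 mm by 190 mm) begins 51 mm behind the grasp point.
Start: joints at [-1.134, 0.321, -0.07, 1.45, 0.023, 1.371, -0.057], TCP at [0.267, 0.593, 0.24] pointing down, gripper open.
Joint ranges: [-2.86, 2.86], [-0.3, 2.09], [-1.38, 1.24], [0.06, 2.45], [-1.56, 4.7], [0.09, 2.05], [-2.69, 2.69]. Speed limits (rad/s): [2.57, 2.57, 3.14, 3.14, 3.14, 3.14, 3.14].

### API

Orientations are given as a rotation vector (axis times angle).
In Python, from bench import * gives the robot as it stands.
- The arm moves only by the tool send_rows, never from a script. Its arguments are lists of equal length, an entry for each row: "xyz": the shift along the tool's x, y, z in mm, a list of three; "dr": the turn, a rotation vector about the tool's x, y, z in rad, a list of three. A call has exactly 10 rows; each row is the pose to reach, as a shift and turn from the pose commanded when the call began, along the tool's axes at that moment; what a row does not reach only later rows make up. A row lasts 1/12 s, in which the tool goes at most 41.7 mm and 7.16 degrees, less where a joint would pass 70% of its speed; a pose out of reach is approached as far as the arm can. A call with a gripper value outside its range is refused whole. "jaw" is the finger opening in mm, from 0 to 87, set as the call begins (left out, the last holds). The fingers move at their own pace and stop on an object; "grip_force" is the grip in N (left out, the last holds). Time passes only in rows, so rows that repeat a pose let the fingers close, or fill a call up. It gives the time, the measured TCP pose, the force, the opening and the grip force at its end, in the units of the state.
- get_state(): the state, without advancing time (a new reading comes with each control period).
- get_image(name): name is "scene" or "top" or "wrist"; returns the picture (420x560x3 uint8, red, green, blue); there is no depth.
- calibration(name): a dict with "vfov" (degrees; the focal length in pixels is half the picture's height over the tangent of half this angle, whatever the lens; pixels are square), "cx", "cy" (the principal point, pixels), "rvec" (rotation vector, rad) and "tvec" (3), from world to camera coordinates, as OpenCV has them; the wrist camera has in their place "hand_eye" (4x4, takes a point from camera to tool coordinates, whose origin is the TCP and whose axes are the flange's). Camera axes: x right, y down, z forward; pixel columns grow to the right and rows downward; lengths in m; the calibration is good to about 2 mm. The wrist camera is an equidistant fisheye: a pixel r from the principal point sees the ray r / f radians off the axis. A picture is of the moment at which its call begins: read the wrist's pose just before it. calibration takes no time and is no camera call.
- close_job(): hands the job in; it is judged then, once.
The state is a dict: "time": time; "joint_positions": joint angles; "qd": joint speeds; "joint_torque": joint torques, N m; "position": TCP position; "tool_rot": TCP orientation; "ft_force": force on the tool from outside, world axes, zero at the start; "torque": the same for the moment, N m; "grip_width": opening from 0.0 (shut) to 1.0 (fully open); "grip_force": force on a finger pad.
Only numpy, scipy, OpenCV 4.12 (cv2) and the standard library are available. Lean on these libraries where they do the work, as an engineer would, in place of code of your own. Each camera call takes 0.05 s, during which the arm holds its last target. There are 200 camera calls.

## Working session

There is one attempt and no reset: what is moved stays moved. The work goes in short steps, Python scripts to look and compute and a tool call to move; the robot and the scene stay as the last step left them, time stands still between calls to the robot, and variables do not carry over. Pictures are saved under pics/ and viewed, at most 14 in all, crops included, and the job is handed in when it is done.

Besides the shell and the picture viewer there is one more tool, called by a JSON object that holds its "fn" and its "kwargs". send_rows: Moves the arm, as the interface text tells. Its arguments: {"type":"object","properties":{"xyz":{"type":"array"},"dr":{"type":"array"},"jaw":{"type":"number"},"grip_force":{"type":"number"}},"required":["xyz","dr"]}

```bash
mkdir -p pics; ls; python3 - <<'E'
from bench import *
import cv2
s=get_state();print(s)
for n in("scene","top","wrist"):
    c=calibration(n);print(n,c)
    cv2.imwrite(f"pics/{n}0.png",get_image(n)[:,:,::-1])
E
```

```text
pics
{'time': 0.0, 'joint_positions': array([-1.13393103,  0.32180717, -0.07010101,  1.45168264,  0.02261087,
        1.37079331, -0.0569077 ]), 'qd': array([ 1.07526558e-04, -6.35787674e-04,  1.56534898e-03, -8.47083304e-06,
       -1.87784474e-04, -4.43306798e-04,  1.52082805e-03]), 'joint_torque': array([ 8.22711245e-04, -4.91286671e+01, -4.03750464e-01, -3.12522984e+01,
       -6.41619391e-02,  4.36263671e-02,  1.68750671e-04]), 'position': array([0.26650781, 0.59227712, 0.23846806]), 'tool_rot': array([-6.59018808e-01, -3.07138839e+00,  2.95260174e-03]), 'ft_force': array([-0.67200253,  0.42674056, -0.29014967]), 'torque': array([-0.00289526, -0.01497657, -0.01641437]), 'grip_force': 0.0, 'grip_width': 1.0003581288173489}
scene {'vfov': 53.34217045415883, 'cx': 280.45667046900024, 'cy': 211.32236138363078, 'rvec': array([ 1.15541265,  2.23688261, -1.1137615 ]), 'tvec': array([ 0.28253271, -0.19141232,  1.25410874])}
top {'vfov': 54.67694550821439, 'cx': 283.93347205705015, 'cy': 210.4773347820066, 'rvec': array([ 2.17164963, -2.13548686,  0.1532374 ]), 'tvec': array([-0.0309946 ,  0.47943284,  1.03737877])}
wrist {'vfov': 65.70646984690485, 'cx': 280.38588671503385, 'cy': 211.5856380147204, 'hand_eye': array([[-3.75014997e-04, -9.67901369e-01, -2.51330061e-01,
         6.80878032e-02],
       [ 9.99999916e-01, -4.03806809e-04,  6.29856904e-05,
        -2.62520357e-04],
       [-1.62452726e-04, -2.51330016e-01,  9.67901440e-01,
        -1.44444620e-01],
       [ 0.00000000e+00,  0.00000000e+00,  0.00000000e+00,
         1.00000000e+00]])}
```

View pics/top0.png

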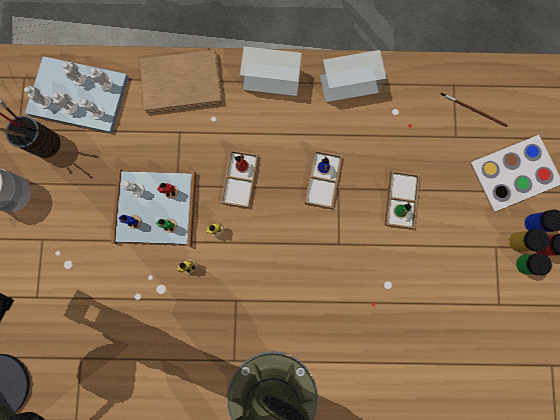

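View pics/scene0.png

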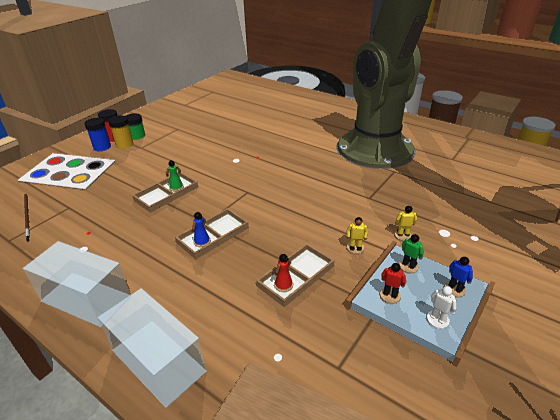

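Top view: board is at (155,207), with white (133,187), red (166,190), blue (128,220) and green (167,226) on it. The yellow look-alikes stand off the board at (214,229) and (187,267). Trays are red (240,180), blue (323,180) and green (403,200). The free cells are the lower one for red (238,193), the lower one for blue (320,193) and the upper one for green (404,187). The scene view agrees.

```bash
cat > h.py <<'E'
import numpy as np, cv2
from scipy.spatial.transform import Rotation as R
from bench import *
def cam(n,st=None):
    c=calibration(n); f=210/np.tan(np.radians(c["vfov"]/2))
    if n=="wrist":
        Rt=R.from_rotvec(st["tool_rot"]).as_matrix(); H=c["hand_eye"]
        return dict(f=f,cx=c["cx"],cy=c["cy"],R=Rt@H[:3,:3],o=np.array(st["position"])+Rt@H[:3,3],fish=True)
    M=R.from_rotvec(c["rvec"]).as_matrix()
    return dict(f=f,cx=c["cx"],cy=c["cy"],R=M.T,o=-M.T@c["tvec"],fish=False)
def ray(c,p):
    u,v=(p[0]-c["cx"])/c["f"],(p[1]-c["cy"])/c["f"]
    if c["fish"]:
        r=np.hypot(u,v)+1e-12; d=np.array([u/r*np.sin(r),v/r*np.sin(r),np.cos(r)])
    else: d=np.array([u,v,1.]); d/=np.linalg.norm(d)
    return c["R"]@d
def onz(c,p,z):
    d=ray(c,p); return c["o"]+d*(z-c["o"][2])/d[2]
def tri(c1,p1,c2,p2):
    A=np.zeros((3,3));b=np.zeros(3);L=[]
    for c,p in((c1,p1),(c2,p2)):
        d=ray(c,p);P=np.eye(3)-np.outer(d,d);A+=P;b+=P@c["o"];L.append((P,c["o"]))
    x=np.linalg.solve(A,b); return x,max(np.linalg.norm(P@(x-o)) for P,o in L)
RNG={"red":[(0,6),(174,180)],"green":[(50,75)],"blue":[(108,125)],"yellow":[(22,32)]}
def blobs(img,col,amin=25,S=130,V=50):
    h=cv2.cvtColor(img,cv2.COLOR_RGB2HSV);m=np.zeros(h.shape[:2],np.uint8)
    for a,b in RNG[col]: m|=cv2.inRange(h,(a,S,V),(b,255,255))
    n,l,s,ce=cv2.connectedComponentsWithStats(m)
    return [(ce[i].round(1),int(s[i,4]),s[i,:4]) for i in range(1,n) if s[i,4]>=amin],m,l
E
python3 - <<'E'
from h import *
T,S=cam("top"),cam("scene"); it=cv2.imread("pics/top0.png")[:,:,::-1];sc=cv2.imread("pics/scene0.png")[:,:,::-1]
print(T["o"],S["o"])
for col in RNG:
    bt=blobs(it,col)[0];bs=blobs(sc,col)[0]
    for b in bt: 
        print(col,"top",b[0],b[1],onz(T,b[0],.07).round(3))
        for q in bs:
            x,e=tri(T,b[0],S,q[0])
            if e<.01 and 0<x[2]<.13: print("   ",q[0],q[1],x.round(4),round(e,4))
# white/board regions in top
h=cv2.cvtColor(it,cv2.COLOR_RGB2HSV)
for nm,m in(("white",cv2.inRange(h,(0,0,190),(180,40,255))),("board",cv2.inRange(h,(90,25,120),(115,110,255)))):
    for c in cv2.findContours(m,cv2.RETR_EXTERNAL,2)[0]:
        if cv2.contourArea(c)>250:
            r=cv2.minAreaRect(c);print(nm,np.round(r[0],1),np.round(r[1],1),round(r[2],1),onz(T,r[0],.02 if nm=="board" else .004).round(4), [onz(T,p,.02 if nm=="board" else .004)[:2].round(3).tolist() for p in cv2.boxPoints(r)])
E
```

```text
[ 0.33459293 -0.01782075  1.09302389] [1.05805369 0.43169809 0.61920214]
red top [  9.9 120.1] 46 [0.7   0.696 0.07 ]
red top [241.9 164.8] 90 [0.592 0.088 0.07 ]
    [283.2 276.2] 341 [0.603  0.0934 0.0231] 0.0011
red top [543.6 173.9] 116 [ 0.582 -0.693  0.07 ]
    [ 54.4 160.5] 56 [ 0.5963 -0.7342  0.0048] 0.0016
red top [166.6 188.6] 100 [0.526 0.278 0.07 ]
    [393.5 277.5] 357 [0.5261 0.2808 0.0659] 0.0017
red top [546.7 251.3] 91 [ 0.382 -0.686  0.07 ]
green top [522.4 182.7] 110 [ 0.558 -0.636  0.07 ]
    [ 74.1 162.6] 58 [ 0.5706 -0.674   0.0051] 0.0015
green top [400.4 209.8] 93 [ 0.482 -0.319  0.07 ]
    [174.2 178.1] 210 [ 0.4883 -0.332   0.0319] 0.0017
green top [165.8 224.2] 75 [0.435 0.275 0.07 ]
    [412.4 248.4] 307 [0.4342 0.2784 0.0654] 0.0023
green top [522.8 263.9] 175 [ 0.35  -0.624  0.07 ]
    [136.7 131.1] 196 [ 0.3519 -0.6566  0.0173] 0.0018
blue top [532.3 150.9] 115 [ 0.643 -0.667  0.07 ]
    [ 38.3 173.2] 67 [ 0.6609 -0.7073  0.0046] 0.0017
blue top [322.8 166.9] 79 [ 0.59  -0.121  0.07 ]
    [200.1 232.4] 284 [ 0.6022 -0.1271  0.0269] 0.002
blue top [533.
[... 1041 characters left out ...]
 -0.6614  0.004 ] [[0.629, -0.538], [0.715, -0.736], [0.572, -0.784], [0.49, -0.588]]
white [ 81.9 117.2] [58.2 14.7] 12.1 [0.7362 0.5435 0.004 ] [[0.731, 0.626], [0.773, 0.622], [0.741, 0.461], [0.699, 0.466]]
white [101.9  98.2] [34.9 22.8] 26.6 [0.7927 0.4923 0.004 ] [[0.784, 0.55], [0.845, 0.526], [0.801, 0.435], [0.741, 0.459]]
white [63.2 81.1] [53.5 39. ] 15.5 [0.841 0.605 0.004] [[0.805, 0.688], [0.918, 0.67], [0.877, 0.521], [0.766, 0.541]]
board [152.8 207.2] [72.3 70.1] 2.0 [0.4843 0.3262 0.02  ] [[0.393, 0.419], [0.582, 0.426], [0.578, 0.231], [0.389, 0.229]]
board [68.5 81.7] [65.8 38.9] 12.5 [0.8321 0.5811 0.02  ] [[0.796, 0.678], [0.908, 0.666], [0.869, 0.483], [0.758, 0.498]]
```

```bash
cat >> h.py <<'E'
def goal(x,y,z,yaw=0.):
    "yaw (deg): world direction of tool y, tool down"
    s=get_state();Rt=R.from_rotvec(s["tool_rot"]).as_matrix();a=np.radians(yaw)
    ty=np.array([np.cos(a),np.sin(a),0]);tz=np.array([0,0,-1.]);G=np.c_[np.cross(ty,tz),ty,tz]
    print("t %.2f pos"%s["time"],s["position"].round(4),"F",np.round(s["ft_force"],1),"grip",round(s["grip_width"]*87,1),s["grip_force"])
    print("shift",(Rt.T@(np.array([x,y,z])-s["position"])*1000).round(1),"dr",R.from_matrix(Rt.T@G).as_rotvec().round(4),"q",s["joint_positions"].round(2))
E
python3 -c "
from h import *
goal(.484,.36,.28,0)"
```

```text
t 0.15 pos [0.2666 0.5924 0.2387] F [-0.6 -0.5  0.3] grip 86.8 0.0
shift [-293.6 -122.8  -41.1] dr [-1.2000e-03  9.0000e-04  1.1481e+00] q [-1.13  0.32 -0.07  1.45  0.02  1.37 -0.06]
```

{"fn": "send_rows", "kwargs": {"xyz": [[-30, -12, -20], [-62, -26, -41], [-95, -40, -41], [-128, -54, -41], [-161, -68, -41], [-194, -82, -41], [-227, -96, -41], [-260, -109, -41], [-280, -117, -41], [-294, -123, -41]], "dr": [[0, 0, 0.11], [0, 0, 0.23], [0, 0, 0.35], [0, 0, 0.47], [0, 0, 0.59], [0, 0, 0.71], [0, 0, 0.83], [0, 0, 0.95], [0, 0, 1.07], [0, 0, 1.148]]}}

```text
time: 0.98
position: [0.4868, 0.3565, 0.2804]
tool_rot: [2.232, 2.209, -0.001]
ft_force: [-0.2, -0.5, 0.8]
grip_width: 1.002
grip_force: 0.0
```

```bash
python3 - <<'E'
from h import *
goal(.484,.36,.28,0)
s=get_state();im=get_image("wrist");cv2.imwrite("pics/w1.png",im[:,:,::-1]);np.save("w1.npy",np.r_[s["position"],s["tool_rot"]])
E
```

```text
t 0.98 pos [0.4868 0.3565 0.2804] F [-0.2 -0.5  0.8] grip 87.2 0.0
shift [ 3.5 -2.9  0.4] dr [ 0.0008  0.0013 -0.0104] q [-0.87  0.2   0.23  1.52 -0.05  1.42 -0.65]
```

View pics/w1.png

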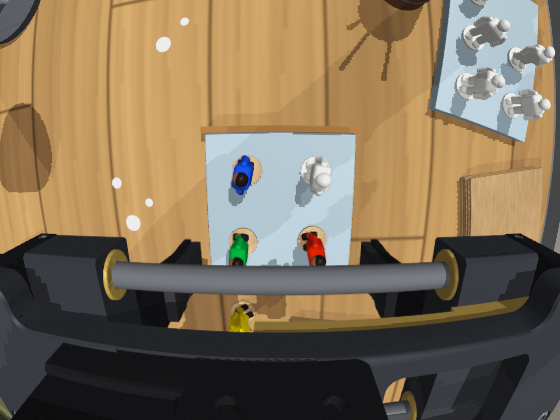

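The wrist view shows blue (243,174), white (317,174), green (240,248) and red (315,248) on the board, with yellow at (240,318) outside. I need a view clear of the gripper to get the yaws.

{"fn": "send_rows", "kwargs": {"xyz": [[-20, -1, 10], [-45, -3, 25], [-70, -3, 40], [-85, -3, 50], [-91, -3, 55], [-91, -3, 55], [-91, -3, 55], [-91, -3, 55], [-91, -3, 55], [-91, -3, 55]], "dr": [[0, 0, 0], [0, 0, 0], [0, 0, 0], [0, 0, 0], [0, 0, 0], [0, 0, 0], [0, 0, 0], [0, 0, 0], [0, 0, 0], [0, 0, 0]]}}

```text
time: 1.87
position: [0.4814, 0.2704, 0.2261]
tool_rot: [2.219, 2.224, 0.002]
ft_force: [0.4, 1.0, 0.1]
grip_width: 1.003
grip_force: 0.0
```

```bash
python3 - <<'E'
from h import *
s=get_state();im=get_image("wrist");cv2.imwrite("pics/w2.png",im[:,:,::-1]);np.save("w2.npy",np.r_[s["position"],s["tool_rot"]])
print(s["position"],s["tool_rot"]);C=cam("wrist",s);print(C["o"])
cv2.imwrite("pics/w2c.png",cv2.resize(im[0:300,150:420,::-1],None,fx=2,fy=2))
E
```

```text
[0.48141863 0.27037651 0.22611841] [2.21921087e+00 2.22353117e+00 1.78992292e-03]
[0.48132773 0.33829642 0.37061377]
```

View pics/w2c.png

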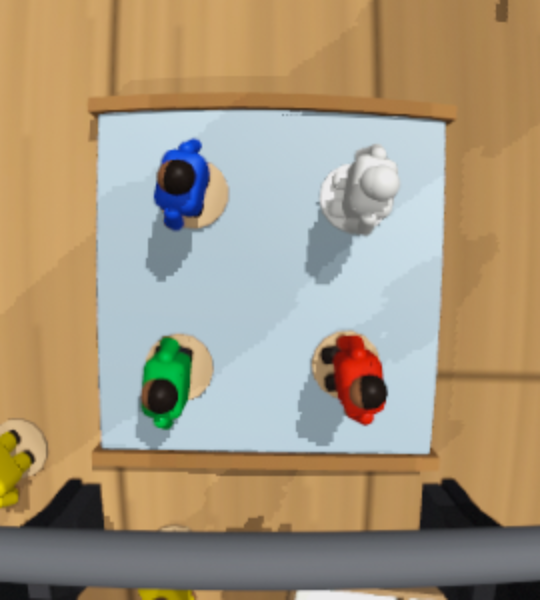

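The crop shows four men: blue (180,180), green (165,385), red (360,380) and white (370,190). Blue, green and white lean about 13–15° one way, red about 18° the other. My choice is red, green and blue on the foam. White and the yellow ones off the board are excluded.

```bash
cat >> h.py <<'E'
def men(im,C,z=.068,cols=("red","green","blue")):
    for col in cols:
        bl,m,l=blobs(im,col,250,S=110,V=40)
        for ce,a,bb in bl:
            i=l[int(round(ce[1]))-3:int(round(ce[1]))+4,int(round(ce[0]))-3:int(round(ce[0]))+4]; k=i[i>0]
            if not len(k): continue
            k=np.bincount(k).argmax(); mk=(l==k).astype(np.uint8)
            c=max(cv2.findContours(mk,cv2.RETR_EXTERNAL,cv2.CHAIN_APPROX_NONE)[0],key=cv2.contourArea)
            mk=cv2.drawContours(mk*0,[cv2.convexHull(c)],-1,1,-1)
            v,u=np.nonzero(mk);P=np.array([onz(C,(a_,b_),z)[:2] for a_,b_ in zip(u,v)])*1000
            r=cv2.minAreaRect(P.astype(np.float32));w,V=np.linalg.eigh(np.cov(P.T))
            n=V[:,0]*np.sign(V[0,0]);print(col,ce,a,"mean",P.mean(0).round(1),"rect",np.round(r[0],1),np.round(r[1],1),round(r[2],1),"short-axis deg",np.degrees(np.arctan2(n[1],n[0])).round(1),"len",(np.sqrt(12*w)).round(1))
E
python3 - <<'E'
from h import *
for n in("w2","w1"):
    a=np.load(n+".npy");C=cam("wrist",dict(position=a[:3],tool_rot=a[3:]));im=np.ascontiguousarray(cv2.imread(f"pics/{n}.png")[:,:,::-1]);print(n)
    men(im,C)
    if n=="w2": C2,i2=C,im
T,S=cam("top"),cam("scene")
top=dict(red=(166.6,188.6),green=(165.8,224.2),blue=(128.7,220));sc=dict(red=(393.5,277.5),green=(412.4,248.4),blue=(460.9,271.5))
for k in top:
    b=max((x for x in blobs(i2,k,250,S=110,V=40)[0]),key=lambda x:x[1]);print(k,b[0],"wrist+scene",tri(C2,b[0],S,sc[k]),"wrist+top",tri(C2,b[0],T,top[k]))
# bases: beige disc on foam
h=cv2.cvtColor(i2,cv2.COLOR_RGB2HSV);m=cv2.inRange(h,(8,40,150),(22,150,255));m[230:]=0
for c in cv2.findContours(m,cv2.RETR_EXTERNAL,cv2.CHAIN_APPROX_NONE)[0]:
    if 80<cv2.contourArea(c)<1500:
        P=np.array([onz(C2,p[0],.025)[:2] for p in c])*1000
        (x,y),rr=cv2.minEnclosingCircle(P.astype(np.float32));print("base",c.mean((0,1)).round(0),x,y,rr)
E
```

```text
w2
red [326.9 187.2] 620 mean [527.8 281.8] rect [528.  281.3] [23.9 44.2] 8.7 short-axis deg 16.1 len [21.1 38.6]
green [234.2 189. ] 588 mean [436.2 279.8] rect [436.4 279.4] [44.  23.2] 87.8 short-axis deg -10.1 len [20.5 38.6]
blue [241.6  92.7] 605 mean [444.9 374.2] rect [444.9 374.5] [43.8 23.9] 76.2 short-axis deg -10.1 len [21.3 37.1]
w1
red [313.8 247. ] 367 mean [526.  285.6] rect [526.5 286.1] [21.8 39.9] 13.9 short-axis deg 8.6 len [19.8 35.3]
green [239.  249.4] 371 mean [437.1 284.3] rect [436.4 285.1] [38.  21.7] 86.3 short-axis deg -3.0 len [20.1 33. ]
blue [243.3 173.5] 423 mean [445. 374.] rect [444.8 374.1] [43.8 22.2] 76.5 short-axis deg -14.8 len [20.1 38.4]
red [326.9 187.2] wrist+scene (array([0.52618348, 0.28316566, 0.06698644]), np.float64(0.0006780601704176334)) wrist+top (array([0.52810966, 0.28191766, 0.05647561]), np.float64(0.0004457828555476512))
green [234.2 189. ] wrist+scene (array([0.43808001, 0.28207807, 0.07004566]), np.float64(0.00046235838027965673)) wrist+top (array([0.43599203, 0.27953053, 0.05433405]), np.float64(0.0002272175764902609))
blue [241.6  92.7] wrist+scene (array([0.44564199, 0.37426722, 0.06854396]), np.float64(0.0014204403997233874)) wrist+top (array([0.44486747, 0.37396513, 0.05755614]), np.float64(0.00024718849500054914))
base [247. 181.] 439.08203125 280.7544250488281 18.18476676940918
base [318. 175.] 527.2528686523438 282.7471923828125 18.30877113342285
base [256.  98.] 452.3543395996094 372.4878845214844 17.021835327148438
base [ 8. 21.] 92.29764556884766 529.3698120117188 46.80170822143555
```

```bash
python3 - <<'E'
from h import *
import bench
try: print("nose",nose_length)
except NameError: print([k for k in dir(bench) if 'nose' in k.lower()])
T,S=cam("top"),cam("scene")
it=cv2.imread("pics/top0.png");sc=cv2.imread("pics/scene0.png")
def cells(im):
    h=cv2.cvtColor(im,cv2.COLOR_BGR2HSV);m=cv2.inRange(h,(0,0,170),(180,45,255));o=[]
    for c in cv2.findContours(m,cv2.RETR_EXTERNAL,2)[0]:
        a=cv2.contourArea(c)
        if 150<a<2500: M=cv2.moments(c);o.append((np.array([M["m10"],M["m01"]])/M["m00"],a))
    return o
for p,a in cells(it):
    if not(225<p[0]<420 and 150<p[1]<230): continue
    for q,b in cells(sc):
        x,e=tri(T,p,S,q)
        if e<.006 and -.02<x[2]<.04: print(p.round(1),a,q.round(1),b,x.round(4),round(e,4))
goal(.527,.282,.15,13)
E
```

```text
nose 0.017
[321.2 192.3] 478.5 [224.6 224.1] 336.5 [ 0.5344 -0.1228  0.007 ] 0.0009
[237.9 191.9] 481.5 [307.9 263.1] 521.0 [0.5313 0.104  0.0063] 0.0016
[403.5 186.8] 463.5 [153.3 196.1] 229.0 [ 0.5537 -0.3474  0.0076] 0.0004
t 1.92 pos [0.4814 0.2701 0.226 ] F [-0.7  0.   0.2] grip 87.0 0.0
shift [11.8 45.6 76. ] dr [ 0.0007 -0.0004 -0.2253] q [-0.81  0.12  0.27  1.73 -0.03  1.3  -0.53]
```

{"fn": "send_rows", "kwargs": {"xyz": [[3, 12, 18], [7, 26, 40], [10, 38, 62], [12, 46, 72], [12, 46, 76], [12, 46, 76], [12, 46, 76], [12, 46, 76], [12, 46, 76], [12, 46, 76]], "dr": [[0, 0, -0.06], [0, 0, -0.12], [0, 0, -0.18], [0, 0, -0.225], [0, 0, -0.225], [0, 0, -0.225], [0, 0, -0.225], [0, 0, -0.225], [0, 0, -0.225], [0, 0, -0.225]], "jaw": 50, "grip_force": 15}}

```text
time: 2.75
position: [0.5275, 0.2813, 0.1508]
tool_rot: [1.958, 2.456, 0.003]
ft_force: [0.0, -0.3, 0.4]
grip_width: 0.578
grip_force: 0.0
```

```bash
python3 -c "
from h import *
goal(.527,.282,.068,13)"
```

```text
t 2.75 pos [0.5275 0.2813 0.1508] F [ 0.  -0.3  0.4] grip 50.3 0.0
shift [ 0.7 -0.5 82.8] dr [ 0.0017 -0.0009 -0.0019] q [-0.76  0.27  0.26  1.71 -0.07  1.17 -0.25]
```

{"fn": "send_rows", "kwargs": {"xyz": [[0, 0, 15], [1, 0, 30], [1, 0, 45], [1, 0, 58], [1, 0, 70], [1, 0, 78], [1, 0, 83], [1, 0, 83], [1, 0, 83], [1, 0, 83]], "dr": [[0, 0, 0], [0, 0, 0], [0, 0, 0], [0, 0, 0], [0, 0, 0], [0, 0, 0], [0, 0, 0], [0, 0, 0], [0, 0, 0], [0, 0, 0]]}}

```text
time: 3.58
position: [0.5278, 0.2822, 0.0674]
tool_rot: [1.958, 2.456, 0.002]
ft_force: [0.1, -0.4, 0.4]
grip_width: 0.572
grip_force: 0.0
```

{"fn": "send_rows", "kwargs": {"xyz": [[0, 0, 0], [0, 0, 0], [0, 0, 0], [0, 0, 0], [0, 0, 0], [0, 0, 0], [0, 0, 0], [0, 0, 0], [0, 0, 0], [0, 0, 0]], "dr": [[0, 0, 0], [0, 0, 0], [0, 0, 0], [0, 0, 0], [0, 0, 0], [0, 0, 0], [0, 0, 0], [0, 0, 0], [0, 0, 0], [0, 0, 0]], "jaw": 10, "grip_force": 15}}

```text
time: 4.42
position: [0.5272, 0.282, 0.0667]
tool_rot: [1.958, 2.457, 0.0]
ft_force: [-0.2, -0.5, 0.4]
grip_width: 0.229
grip_force: 15.0
```

```bash
python3 - <<'E'
from h import *
goal(.532,.1035,.168,13)
im=get_image("wrist");cv2.imwrite("pics/w3.png",im[:,:,::-1])
E
```

```text
t 4.42 pos [0.5272 0.282  0.0667] F [-0.2 -0.5  0.4] grip 19.9 15.001443597693651
shift [-175.   -35.2 -101.4] dr [ 0.0002 -0.0001 -0.0019] q [-0.75  0.36  0.25  1.78 -0.1   1.02 -0.23]
```

View pics/w3.png

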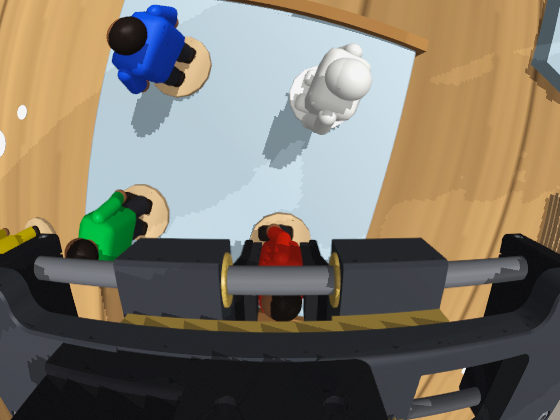

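The jaws stopped at 19.9 mm on the red trunk (280,270), centred between the pads. Now lifting.

{"fn": "send_rows", "kwargs": {"xyz": [[0, 0, -3], [0, 0, -10], [0, 0, -22], [0, 0, -36], [0, 0, -51], [0, 0, -66], [0, 0, -80], [0, 0, -91], [0, 0, -99], [0, 0, -101]], "dr": [[0, 0, 0], [0, 0, 0], [0, 0, 0], [0, 0, 0], [0, 0, 0], [0, 0, 0], [0, 0, 0], [0, 0, 0], [0, 0, 0], [0, 0, 0]]}}

```text
time: 5.3
position: [0.528, 0.2824, 0.1698]
tool_rot: [1.957, 2.456, 0.005]
ft_force: [-0.7, 0.6, -1.3]
grip_width: 0.226
grip_force: 15.0
```

{"fn": "send_rows", "kwargs": {"xyz": [[-5, -1, 0], [-20, -4, 0], [-45, -9, 0], [-73, -15, 0], [-101, -20, 0], [-127, -25, 0], [-150, -30, 0], [-166, -33, 0], [-173, -35, 0], [-175, -35, 0]], "dr": [[0, 0, 0], [0, 0, 0], [0, 0, 0], [0, 0, 0], [0, 0, 0], [0, 0, 0], [0, 0, 0], [0, 0, 0], [0, 0, 0], [0, 0, 0]]}}

```text
time: 6.13
position: [0.5315, 0.1005, 0.1669]
tool_rot: [-1.962, -2.453, 0.002]
ft_force: [-0.1, 0.0, -1.2]
grip_width: 0.226
grip_force: 15.0
```

```bash
python3 - <<'E'
from h import *
goal(.532,.1035,.052,13)
im=get_image("scene");cv2.imwrite("pics/s1.png",im[150:360,180:560,::-1])
E
```

```text
t 6.13 pos [0.5315 0.1005 0.1669] F [-0.1  0.  -1.2] grip 19.7 14.999506062290493
shift [  2.8   1.4 114.9] dr [-0.0016  0.0005 -0.0058] q [-0.58  0.14  0.37  1.83 -0.05  1.18  0.03]
```

View pics/s1.png

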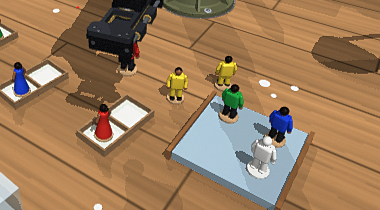

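Red is held upright over his cell, seen at (130,50). Lowering.

{"fn": "send_rows", "kwargs": {"xyz": [[3, 1, 8], [3, 1, 22], [3, 1, 38], [3, 1, 55], [3, 1, 72], [3, 1, 86], [3, 1, 97], [3, 1, 104], [3, 1, 108], [3, 1, 110]], "dr": [[0, 0, 0], [0, 0, 0], [0, 0, 0], [0, 0, 0], [0, 0, 0], [0, 0, 0], [0, 0, 0], [0, 0, 0], [0, 0, 0], [0, 0, 0]]}}

```text
time: 7.02
position: [0.5322, 0.1073, 0.057]
tool_rot: [-1.957, -2.457, 0.001]
ft_force: [-0.4, -0.0, -0.4]
grip_width: 0.226
grip_force: 15.0
```

{"fn": "send_rows", "kwargs": {"xyz": [[0, 0, 0], [0, 0, 0], [0, 0, 1], [0, 0, 2], [0, 0, 3], [0, 0, 4], [0, 0, 4.5], [0, 0, 5], [0, 0, 5], [0, 0, 5]], "dr": [[0, 0, 0], [0, 0, 0], [0, 0, 0], [0, 0, 0], [0, 0, 0], [0, 0, 0], [0, 0, 0], [0, 0, 0], [0, 0, 0], [0, 0, 0]]}}

```text
time: 7.85
position: [0.5324, 0.1067, 0.0525]
tool_rot: [1.958, 2.457, 0.0]
ft_force: [-0.2, 0.1, -0.7]
grip_width: 0.228
grip_force: 15.0
```

{"fn": "send_rows", "kwargs": {"xyz": [[0, 0, 0.3], [0, 0, 0.6], [0, 0, 0.9], [0, 0, 1.2], [0, 0, 1.5], [0, 0, 1.5], [0, 0, 1.5], [0, 0, 1.5], [0, 0, 1.5], [0, 0, 1.5]], "dr": [[0, 0, 0], [0, 0, 0], [0, 0, 0], [0, 0, 0], [0, 0, 0], [0, 0, 0], [0, 0, 0], [0, 0, 0], [0, 0, 0], [0, 0, 0]]}}

```text
time: 8.68
position: [0.5324, 0.1067, 0.0511]
tool_rot: [1.958, 2.457, 0.0]
ft_force: [0.8, 0.1, -0.8]
grip_width: 0.226
grip_force: 15.0
```

{"fn": "send_rows", "kwargs": {"xyz": [[0, 0, 0.3], [0, 0, 0.6], [0, 0, 0.9], [0, 0, 1.2], [0, 0, 1.2], [0, 0, 1.2], [0, 0, 1.2], [0, 0, 1.2], [0, 0, 1.2], [0, 0, 1.2]], "dr": [[0, 0, 0], [0, 0, 0], [0, 0, 0], [0, 0, 0], [0, 0, 0], [0, 0, 0], [0, 0, 0], [0, 0, 0], [0, 0, 0], [0, 0, 0]]}}

```text
time: 9.52
position: [0.5325, 0.1067, 0.0506]
tool_rot: [-1.958, -2.457, -0.0]
ft_force: [-2.1, -0.8, 6.3]
grip_width: 0.23
grip_force: 15.0
```

Contact, 6 N up: he's on the floor. Open and rise.

{"fn": "send_rows", "kwargs": {"xyz": [[0, 0, 0], [0, 0, 0], [0, 0, 0], [0, 0, 0], [0, 0, 0], [0, 0, 0], [0, 0, 0], [0, 0, 0], [0, 0, 0], [0, 0, 0]], "dr": [[0, 0, 0], [0, 0, 0], [0, 0, 0], [0, 0, 0], [0, 0, 0], [0, 0, 0], [0, 0, 0], [0, 0, 0], [0, 0, 0], [0, 0, 0]], "jaw": 46}}

```text
time: 10.35
position: [0.5324, 0.1068, 0.0499]
tool_rot: [1.958, 2.457, 0.0]
ft_force: [0.3, 0.4, -0.6]
grip_width: 0.528
grip_force: 0.0
```

{"fn": "send_rows", "kwargs": {"xyz": [[0, 0, -5], [0, 0, -15], [0, 0, -30], [0, 0, -48], [0, 0, -66], [0, 0, -84], [0, 0, -100], [0, 0, -112], [0, 0, -118], [0, 0, -120]], "dr": [[0, 0, 0], [0, 0, 0], [0, 0, 0], [0, 0, 0], [0, 0, 0], [0, 0, 0], [0, 0, 0], [0, 0, 0], [0, 0, 0], [0, 0, 0]]}}

```text
time: 11.18
position: [0.5331, 0.1069, 0.1714]
tool_rot: [1.957, 2.456, 0.003]
ft_force: [-0.5, 0.0, 0.4]
grip_width: 0.533
grip_force: 0.0
```

```bash
python3 - <<'E'
from h import *
goal(.4375,.281,.150,-8)
for c in("scene","top"):
    im=get_image(c);cv2.imwrite(f"pics/{c}2.png",im[:,:,::-1])
    print(c,[(b[0],b[1]) for k in("red","green","blue") for b in blobs(im,k,30)[0]])
E
```

```text
t 11.18 pos [0.5331 0.1069 0.1714] F [-0.5  0.   0.4] grip 46.4 0.0
shift [191.1 -54.4  21.4] dr [ 0.0023 -0.0008  0.3647] q [-0.59  0.14  0.37  1.82 -0.05  1.19  0.03]
scene [(array([108.8, 130.9]), 93), (array([ 54.4, 160.5]), 56), (array([308.8, 247.6]), 279), (array([283.1, 276.1]), 345), (array([136.7, 131.1]), 195), (array([ 74.1, 162.6]), 58), (array([174.2, 178.1]), 210), (array([412.4, 248.5]), 306), (array([  1.5, 102.1]), 44), (array([  2.2, 130.6]), 80), (array([ 99.3, 139.1]), 377), (array([ 38.3, 173.2]), 67), (array([200.1, 232.4]), 283), (array([460.9, 271.5]), 372)]
top [(array([ 10.3, 120.3]), 47), (array([243. , 164.5]), 72), (array([543.6, 173.9]), 112), (array([546.4, 251.3]), 92), (array([522.4, 182.7]), 110), (array([400.5, 209.8]), 92), (array([165.6, 223.9]), 70), (array([523., 264.]), 180), (array([532.3, 151. ]), 114), (array([322.7, 166.8]), 77), (array([534. , 221.8]), 246), (array([128.8, 220.1]), 82)]
```

Red stands in his cell, shirt at scene (309,248). Next green.

{"fn": "send_rows", "kwargs": {"xyz": [[10, -3, 0], [30, -9, 0], [58, -17, 2], [88, -25, 5], [118, -34, 9], [145, -42, 13], [168, -48, 17], [184, -52, 20], [191, -54, 21], [191, -54, 21]], "dr": [[0, 0, 0.03], [0, 0, 0.07], [0, 0, 0.12], [0, 0, 0.17], [0, 0, 0.22], [0, 0, 0.27], [0, 0, 0.32], [0, 0, 0.35], [0, 0, 0.365], [0, 0, 0.365]], "jaw": 50}}

```text
time: 12.12
position: [0.4349, 0.2825, 0.1472]
tool_rot: [-2.367, -2.065, 0.005]
ft_force: [-1.1, 0.5, -0.7]
grip_width: 0.572
grip_force: 0.0
```

```bash
python3 -c "
from h import *
goal(.4375,.281,.067,-8)"
```

```text
t 12.12 pos [0.4349 0.2825 0.1472] F [-1.1  0.5 -0.7] grip 49.7 0.0
shift [-1.   3.  80.2] dr [-0.0026  0.0017  0.0035] q [-0.84  0.11  0.22  1.9  -0.03  1.14 -0.74]
```

{"fn": "send_rows", "kwargs": {"xyz": [[0, 0, 5], [0, 1, 20], [0, 1, 38], [0, 1, 54], [0, 1, 67], [0, 1, 76], [0, 1, 81], [0, 1, 82], [0, 1, 82], [0, 1, 82]], "dr": [[0, 0, 0], [0, 0, 0], [0, 0, 0], [0, 0, 0], [0, 0, 0], [0, 0, 0], [0, 0, 0], [0, 0, 0], [0, 0, 0], [0, 0, 0]]}}

```text
time: 12.95
position: [0.4387, 0.2808, 0.0675]
tool_rot: [2.372, 2.06, 0.002]
ft_force: [0.2, 0.2, 0.5]
grip_width: 0.569
grip_force: 0.0
```

{"fn": "send_rows", "kwargs": {"xyz": [[0, 0, 0], [0, 0, 0], [0, 0, 0], [0, 0, 0], [0, 0, 0], [0, 0, 0], [0, 0, 0], [0, 0, 0], [0, 0, 0], [0, 0, 0]], "dr": [[0, 0, 0], [0, 0, 0], [0, 0, 0], [0, 0, 0], [0, 0, 0], [0, 0, 0], [0, 0, 0], [0, 0, 0], [0, 0, 0], [0, 0, 0]], "jaw": 10}}

```text
time: 13.78
position: [0.4381, 0.2808, 0.067]
tool_rot: [-2.371, -2.061, -0.0]
ft_force: [-1.3, -0.2, 2.2]
grip_width: 0.227
grip_force: 15.0
```

{"fn": "send_rows", "kwargs": {"xyz": [[0, 0, -3], [0, 0, -10], [0, 0, -22], [0, 0, -36], [0, 0, -51], [0, 0, -66], [0, 0, -82], [0, 0, -94], [0, 0, -103], [0, 0, -106]], "dr": [[0, 0, 0], [0, 0, 0], [0, 0, 0], [0, 0, 0], [0, 0, 0], [0, 0, 0], [0, 0, 0], [0, 0, 0], [0, 0, 0], [0, 0, 0]]}}

```text
time: 14.62
position: [0.439, 0.2812, 0.175]
tool_rot: [2.371, 2.06, 0.005]
ft_force: [0.2, 0.7, -0.1]
grip_width: 0.223
grip_force: 15.0
```

```bash
python3 -c "
from h import *
goal(.5545,-.348,.172,-8)"
```

```text
t 14.62 pos [0.439  0.2812 0.175 ] F [ 0.2  0.7 -0.1] grip 19.4 14.999822351022658
shift [-606.9  202.3    2. ] dr [ 0.0021 -0.0024 -0.0005] q [-0.83  0.09  0.23  1.86 -0.02  1.19 -0.74]
```

{"fn": "send_rows", "kwargs": {"xyz": [[-9, 3, 0], [-27, 9, 0], [-55, 18, 0], [-90, 30, 0], [-128, 43, 0], [-168, 56, 0], [-207, 69, 0], [-244, 81, 0], [-276, 92, 0], [-300, 100, 0]], "dr": [[0, 0, 0], [0, 0, 0], [0, 0, 0], [0, 0, 0], [0, 0, 0], [0, 0, 0], [0, 0, 0], [0, 0, 0], [0, 0, 0], [0, 0, 0]]}}

```text
time: 15.45
position: [0.4944, -0.035, 0.1721]
tool_rot: [2.375, 2.056, -0.003]
ft_force: [0.4, 1.0, -0.7]
grip_width: 0.229
grip_force: 15.0
```

```bash
python3 -c "
from h import *
goal(.5545,-.348,.172,-8)"
```

```text
t 15.45 pos [ 0.4944 -0.035   0.1721] F [ 0.4  1.  -0.7] grip 20.0 15.00108407924472
shift [-301.2  104.4    0.4] dr [-0.0011  0.0013 -0.0043] q [-0.5   0.03  0.53  1.93 -0.02  1.19 -0.11]
```

{"fn": "send_rows", "kwargs": {"xyz": [[-24, 8, 0], [-55, 18, 0], [-93, 31, 0], [-133, 45, 0], [-173, 58, 0], [-211, 71, 0], [-245, 83, 0], [-274, 93, 0], [-295, 100, 0], [-304, 103, 0]], "dr": [[0, 0, 0], [0, 0, 0], [0, 0, 0], [0, 0, 0], [0, 0, 0], [0, 0, 0], [0, 0, 0], [0, 0, 0], [0, 0, 0], [0, 0, 0]]}}

```text
time: 16.28
position: [0.5525, -0.3505, 0.1715]
tool_rot: [-2.376, -2.054, 0.006]
ft_force: [-0.3, 0.2, -0.9]
grip_width: 0.227
grip_force: 15.0
```

{"fn": "send_rows", "kwargs": {"xyz": [[0, 0, 0], [0, 0, 0], [0, 0, 0], [0, 0, 0], [0, 0, 0], [0, 0, 0], [0, 0, 0], [0, 0, 0], [0, 0, 0], [0, 0, 0]], "dr": [[0, 0, 0], [0, 0, 0], [0, 0, 0], [0, 0, 0], [0, 0, 0], [0, 0, 0], [0, 0, 0], [0, 0, 0], [0, 0, 0], [0, 0, 0]]}}

```text
time: 17.12
position: [0.5549, -0.3457, 0.1729]
tool_rot: [2.371, 2.061, 0.0]
ft_force: [-0.1, 0.1, -0.8]
grip_width: 0.226
grip_force: 15.0
```

```bash
python3 - <<'E'
from h import *
goal(.5545,-.348,.056,-8)
cv2.imwrite("pics/w4.png",get_image("wrist")[:,:,::-1])
E
```

```text
t 17.12 pos [ 0.5549 -0.3457  0.1729] F [-0.1  0.1 -0.8] grip 19.7 14.9998853564
shift [-2.400e+00 -1.000e-01  1.169e+02] dr [ 0.0002 -0.0001 -0.0003] q [-0.02  0.43  0.71  1.55 -0.29  1.27  0.59]
```

View pics/w4.png

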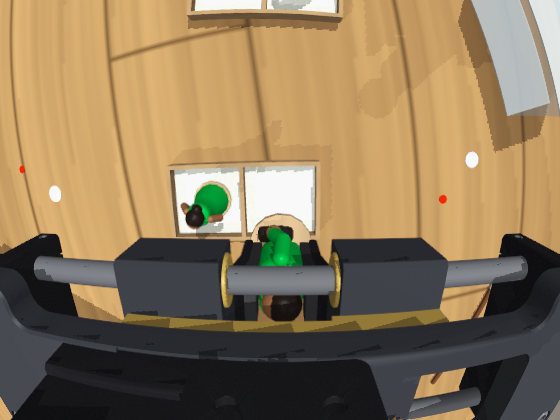

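Green is held upright at (280,265). The free cell is centred near (281,200) in the picture, with the green woman at (210,203). I'll check the cell position by ray.

```bash
python3 - <<'E'
from h import *
s=get_state();C=cam("wrist",s)
print(onz(C,(281,200),.004).round(4)); print([onz(C,p,.018)[:2].round(4) for p in((243,163),(319,161))])
E
```

```text
[ 0.5555 -0.3472  0.004 ]
[array([ 0.526 , -0.3044]), array([ 0.5959, -0.3124])]
```

{"fn": "send_rows", "kwargs": {"xyz": [[-1, 0, 8], [-2, 0, 22], [-2, 0, 38], [-2, 0, 55], [-2, 0, 72], [-2, 0, 88], [-2, 0, 100], [-2, 0, 109], [-2, 0, 115], [-2, 0, 117]], "dr": [[0, 0, 0], [0, 0, 0], [0, 0, 0], [0, 0, 0], [0, 0, 0], [0, 0, 0], [0, 0, 0], [0, 0, 0], [0, 0, 0], [0, 0, 0]]}}

```text
time: 18.0
position: [0.554, -0.3475, 0.0545]
tool_rot: [-2.371, -2.06, 0.001]
ft_force: [0.7, 0.4, -0.3]
grip_width: 0.227
grip_force: 15.0
```

{"fn": "send_rows", "kwargs": {"xyz": [[0, 0, 0], [0, 0, 0], [0, 0, 1], [0, 0, 2], [0, 0, 3], [0, 0, 4], [0, 0, 4], [0, 0, 4], [0, 0, 4], [0, 0, 4]], "dr": [[0, 0, 0], [0, 0, 0], [0, 0, 0], [0, 0, 0], [0, 0, 0], [0, 0, 0], [0, 0, 0], [0, 0, 0], [0, 0, 0], [0, 0, 0]]}}

```text
time: 18.83
position: [0.5546, -0.3477, 0.0519]
tool_rot: [2.371, 2.061, 0.0]
ft_force: [0.4, 0.1, -0.5]
grip_width: 0.227
grip_force: 15.0
```

{"fn": "send_rows", "kwargs": {"xyz": [[0, 0, 0.3], [0, 0, 0.6], [0, 0, 0.9], [0, 0, 1.2], [0, 0, 1.5], [0, 0, 1.5], [0, 0, 1.5], [0, 0, 1.5], [0, 0, 1.5], [0, 0, 1.5]], "dr": [[0, 0, 0], [0, 0, 0], [0, 0, 0], [0, 0, 0], [0, 0, 0], [0, 0, 0], [0, 0, 0], [0, 0, 0], [0, 0, 0], [0, 0, 0]]}}

```text
time: 19.67
position: [0.5546, -0.3477, 0.051]
tool_rot: [-2.371, -2.061, -0.001]
ft_force: [-2.5, 1.4, 4.9]
grip_width: 0.229
grip_force: 15.0
```

Contact. Release and rise.

{"fn": "send_rows", "kwargs": {"xyz": [[0, 0, 0], [0, 0, 0], [0, 0, 0], [0, 0, 0], [0, 0, 0], [0, 0, 0], [0, 0, 0], [0, 0, 0], [0, 0, 0], [0, 0, 0]], "dr": [[0, 0, 0], [0, 0, 0], [0, 0, 0], [0, 0, 0], [0, 0, 0], [0, 0, 0], [0, 0, 0], [0, 0, 0], [0, 0, 0], [0, 0, 0]], "jaw": 38}}

```text
time: 20.5
position: [0.5546, -0.3477, 0.0504]
tool_rot: [2.371, 2.061, 0.0]
ft_force: [-0.3, 0.6, 0.0]
grip_width: 0.435
grip_force: 0.0
```

{"fn": "send_rows", "kwargs": {"xyz": [[0, 0, -4], [0, 0, -12], [0, 0, -25], [0, 0, -42], [0, 0, -60], [0, 0, -80], [0, 0, -98], [0, 0, -112], [0, 0, -119], [0, 0, -121]], "dr": [[0, 0, 0], [0, 0, 0], [0, 0, 0], [0, 0, 0], [0, 0, 0], [0, 0, 0], [0, 0, 0], [0, 0, 0], [0, 0, 0], [0, 0, 0]]}}

```text
time: 21.33
position: [0.5553, -0.3483, 0.1736]
tool_rot: [2.369, 2.059, 0.002]
ft_force: [0.2, -0.3, -0.4]
grip_width: 0.438
grip_force: 0.0
```

```bash
python3 - <<'E'
from h import *
goal(.4455,.374,.172,-13)
im=get_image("scene");print([(b[0],b[1]) for k in("green","blue") for b in blobs(im,k,30)[0]])
E
```

```text
t 21.33 pos [ 0.5553 -0.3483  0.1736] F [ 0.2 -0.3 -0.4] grip 38.1 0.0
shift [ 6.999e+02 -2.096e+02  4.000e-01] dr [0.0032 0.0006 0.0869] q [-0.02  0.43  0.71  1.55 -0.29  1.27  0.59]
[(array([136. , 131.3]), 179), (array([ 74.1, 162.6]), 58), (array([174.2, 178.2]), 210), (array([149.4, 182. ]), 140), (array([  1.5, 102.1]), 44), (array([  2.2, 130.6]), 80), (array([ 98.9, 140.4]), 330), (array([ 38.3, 173.2]), 67), (array([200.1, 232.5]), 282), (array([460.9, 271.5]), 371)]
```

Green stands at scene (149,182) and the woman is unmoved. On to blue.

{"fn": "send_rows", "kwargs": {"xyz": [[12, -4, 0], [38, -11, 0], [72, -22, 0], [110, -33, 0], [149, -45, 0], [188, -56, 0], [227, -68, 0], [266, -80, 0], [305, -91, 0], [344, -103, 0]], "dr": [[0, 0, 0.01], [0, 0, 0.02], [0, 0, 0.03], [0, 0, 0.04], [0, 0, 0.05], [0, 0, 0.06], [0, 0, 0.07], [0, 0, 0.08], [0, 0, 0.087], [0, 0, 0.087]], "jaw": 50}}

```text
time: 22.22
position: [0.4992, 0.0093, 0.1705]
tool_rot: [-2.458, -1.955, 0.002]
ft_force: [0.9, -0.1, -0.6]
grip_width: 0.575
grip_force: 0.0
```

```bash
python3 -c "
from h import *
goal(.4455,.374,.16,-13)"
```

```text
t 22.22 pos [0.4992 0.0093 0.1705] F [ 0.9 -0.1 -0.6] grip 50.0 0.0
shift [ 343.3 -134.5   10.5] dr [-0.0011  0.0003 -0.0002] q [-0.61  0.04  0.56  1.93 -0.02  1.18 -0.27]
```

{"fn": "send_rows", "kwargs": {"xyz": [[36, -14, 0], [74, -29, 0], [112, -44, 0], [150, -59, 0], [188, -74, 0], [226, -89, 0], [264, -104, 3], [300, -118, 6], [328, -129, 9], [343, -134, 10]], "dr": [[0, 0, 0], [0, 0, 0], [0, 0, 0], [0, 0, 0], [0, 0, 0], [0, 0, 0], [0, 0, 0], [0, 0, 0], [0, 0, 0], [0, 0, 0]]}}

```text
time: 23.05
position: [0.4441, 0.3759, 0.1594]
tool_rot: [-2.452, -1.962, 0.004]
ft_force: [-0.9, 0.4, 0.8]
grip_width: 0.578
grip_force: 0.0
```

{"fn": "send_rows", "kwargs": {"xyz": [[0, 0, 0], [0, 0, 0], [0, 0, 0], [0, 0, 0], [0, 0, 0], [0, 0, 0], [0, 0, 0], [0, 0, 0], [0, 0, 0], [0, 0, 0]], "dr": [[0, 0, 0], [0, 0, 0], [0, 0, 0], [0, 0, 0], [0, 0, 0], [0, 0, 0], [0, 0, 0], [0, 0, 0], [0, 0, 0], [0, 0, 0]]}}

```text
time: 23.88
position: [0.4472, 0.3716, 0.1614]
tool_rot: [-2.459, -1.956, -0.0]
ft_force: [1.1, -0.0, -0.5]
grip_width: 0.573
grip_force: 0.0
```

```bash
python3 -c "
from h import *
goal(.4455,.374,.067,-13)"
```

```text
t 23.88 pos [0.4472 0.3716 0.1614] F [ 1.1 -0.  -0.5] grip 49.8 0.0
shift [ 1.9 -2.2 94.4] dr [ 0.0001 -0.0001 -0.0001] q [-0.97  0.23  0.26  1.74 -0.06  1.19 -0.91]
```

{"fn": "send_rows", "kwargs": {"xyz": [[1, -1, 6], [2, -2, 20], [2, -2, 38], [2, -2, 56], [2, -2, 72], [2, -2, 84], [2, -2, 92], [2, -2, 94], [2, -2, 94], [2, -2, 94]], "dr": [[0, 0, 0], [0, 0, 0], [0, 0, 0], [0, 0, 0], [0, 0, 0], [0, 0, 0], [0, 0, 0], [0, 0, 0], [0, 0, 0], [0, 0, 0]]}}

```text
time: 24.72
position: [0.4462, 0.3745, 0.0681]
tool_rot: [-2.459, -1.956, -0.002]
ft_force: [0.8, 0.4, 0.5]
grip_width: 0.574
grip_force: 0.0
```

{"fn": "send_rows", "kwargs": {"xyz": [[0, 0, 0], [0, 0, 0], [0, 0, 0], [0, 0, 0], [0, 0, 0], [0, 0, 0], [0, 0, 0], [0, 0, 0], [0, 0, 0], [0, 0, 0]], "dr": [[0, 0, 0], [0, 0, 0], [0, 0, 0], [0, 0, 0], [0, 0, 0], [0, 0, 0], [0, 0, 0], [0, 0, 0], [0, 0, 0], [0, 0, 0]], "jaw": 10}}

```text
time: 25.55
position: [0.4458, 0.3742, 0.0675]
tool_rot: [-2.459, -1.956, -0.0]
ft_force: [-0.3, 0.6, 2.4]
grip_width: 0.226
grip_force: 15.0
```

{"fn": "send_rows", "kwargs": {"xyz": [[0, 0, -3], [0, 0, -10], [0, 0, -22], [0, 0, -36], [0, 0, -51], [0, 0, -66], [0, 0, -82], [0, 0, -94], [0, 0, -103], [0, 0, -106]], "dr": [[0, 0, 0], [0, 0, 0], [0, 0, 0], [0, 0, 0], [0, 0, 0], [0, 0, 0], [0, 0, 0], [0, 0, 0], [0, 0, 0], [0, 0, 0]]}}

```text
time: 26.38
position: [0.4465, 0.3746, 0.1756]
tool_rot: [-2.458, -1.955, -0.005]
ft_force: [-0.1, 0.7, -1.1]
grip_width: 0.226
grip_force: 15.0
```

```bash
python3 -c "
from h import *
goal(.535,-.1235,.172,-13)"
```

```text
t 26.38 pos [0.4465 0.3746 0.1756] F [-0.1  0.7 -1.1] grip 19.7 14.99493186478503
shift [-465.4  198.4    2.7] dr [ 0.0017 -0.0028 -0.0002] q [-0.97  0.22  0.26  1.72 -0.06  1.21 -0.92]
```

{"fn": "send_rows", "kwargs": {"xyz": [[-7, 3, 0], [-22, 9, 0], [-44, 19, 0], [-70, 30, 0], [-98, 42, 0], [-128, 54, 0], [-158, 67, 0], [-188, 80, 0], [-218, 93, 0], [-248, 106, 0]], "dr": [[0, 0, 0], [0, 0, 0], [0, 0, 0], [0, 0, 0], [0, 0, 0], [0, 0, 0], [0, 0, 0], [0, 0, 0], [0, 0, 0], [0, 0, 0]]}}

```text
time: 27.22
position: [0.4921, 0.1049, 0.1722]
tool_rot: [-2.46, -1.953, 0.003]
ft_force: [0.7, -0.3, -0.8]
grip_width: 0.231
grip_force: 15.0
```

```bash
python3 -c "
from h import *
goal(.535,-.1235,.172,-13)"
```

```text
t 27.22 pos [0.4921 0.1049 0.1722] F [ 0.7 -0.3 -0.8] grip 20.1 14.99660306435544
shift [-212.8   93.5    0.3] dr [-0.0018  0.0013 -0.0015] q [-0.71  0.05  0.46  1.91 -0.02  1.19 -0.47]
```

{"fn": "send_rows", "kwargs": {"xyz": [[-28, 12, 0], [-56, 24, 0], [-84, 36, 0], [-112, 48, 0], [-139, 60, 0], [-164, 71, 0], [-186, 81, 0], [-202, 88, 0], [-211, 92, 0], [-214, 93, 0]], "dr": [[0, 0, 0], [0, 0, 0], [0, 0, 0], [0, 0, 0], [0, 0, 0], [0, 0, 0], [0, 0, 0], [0, 0, 0], [0, 0, 0], [0, 0, 0]]}}

```text
time: 28.05
position: [0.5343, -0.124, 0.1725]
tool_rot: [-2.463, -1.95, 0.003]
ft_force: [0.4, -0.7, -0.8]
grip_width: 0.228
grip_force: 15.0
```

{"fn": "send_rows", "kwargs": {"xyz": [[0, 0, 0], [0, 0, 0], [0, 0, 0], [0, 0, 0], [0, 0, 0], [0, 0, 0], [0, 0, 0], [0, 0, 0], [0, 0, 0], [0, 0, 0]], "dr": [[0, 0, 0], [0, 0, 0], [0, 0, 0], [0, 0, 0], [0, 0, 0], [0, 0, 0], [0, 0, 0], [0, 0, 0], [0, 0, 0], [0, 0, 0]]}}

```text
time: 28.88
position: [0.5357, -0.1209, 0.1734]
tool_rot: [2.459, 1.956, 0.0]
ft_force: [0.3, 0.2, -1.1]
grip_width: 0.226
grip_force: 15.0
```

```bash
python3 - <<'E'
from h import *
goal(.535,-.1235,.056,-13)
cv2.imwrite("pics/w5.png",get_image("wrist")[:,:,::-1])
E
```

```text
t 28.88 pos [ 0.5357 -0.1209  0.1734] F [ 0.3  0.2 -1.1] grip 19.6 14.995031805010512
shift [-2.700e+00 -1.000e-01  1.174e+02] dr [ 0.0001 -0.0001 -0.0001] q [-0.43  0.17  0.66  1.81 -0.11  1.2   0.05]
```

View pics/w5.png

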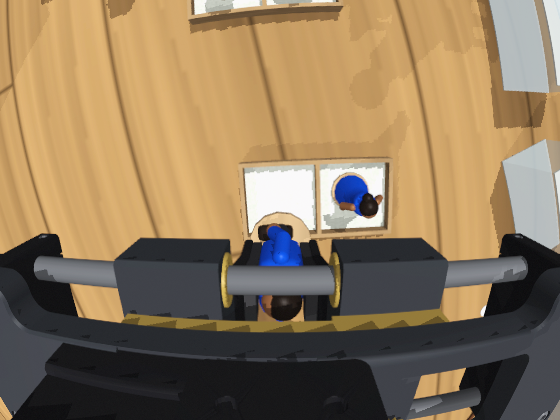

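Blue is held at (281,265) and his free cell is centred at about (281,200), the same offset as for green, with the woman at (353,193). Lowering.

{"fn": "send_rows", "kwargs": {"xyz": [[-1, 0, 8], [-2, 0, 22], [-2, 0, 38], [-2, 0, 55], [-2, 0, 72], [-2, 0, 88], [-2, 0, 100], [-2, 0, 109], [-2, 0, 115], [-2, 0, 117]], "dr": [[0, 0, 0], [0, 0, 0], [0, 0, 0], [0, 0, 0], [0, 0, 0], [0, 0, 0], [0, 0, 0], [0, 0, 0], [0, 0, 0], [0, 0, 0]]}}

```text
time: 29.77
position: [0.5348, -0.1228, 0.0554]
tool_rot: [-2.458, -1.955, 0.001]
ft_force: [-0.1, 0.3, -2.0]
grip_width: 0.226
grip_force: 15.0
```

{"fn": "send_rows", "kwargs": {"xyz": [[0, 0, 0], [0, 0, 0], [0, 0, 1], [0, 0, 2], [0, 0, 3], [0, 0, 4], [0, 0, 4], [0, 0, 4], [0, 0, 4], [0, 0, 4]], "dr": [[0, 0, 0], [0, 0, 0], [0, 0, 0], [0, 0, 0], [0, 0, 0], [0, 0, 0], [0, 0, 0], [0, 0, 0], [0, 0, 0], [0, 0, 0]]}}

```text
time: 30.6
position: [0.5352, -0.1228, 0.0524]
tool_rot: [2.459, 1.955, 0.0]
ft_force: [0.4, 0.2, -1.1]
grip_width: 0.228
grip_force: 15.0
```

{"fn": "send_rows", "kwargs": {"xyz": [[0, 0, 0.3], [0, 0, 0.6], [0, 0, 0.9], [0, 0, 1], [0, 0, 1], [0, 0, 1], [0, 0, 1], [0, 0, 1], [0, 0, 1], [0, 0, 1]], "dr": [[0, 0, 0], [0, 0, 0], [0, 0, 0], [0, 0, 0], [0, 0, 0], [0, 0, 0], [0, 0, 0], [0, 0, 0], [0, 0, 0], [0, 0, 0]]}}

```text
time: 31.43
position: [0.5352, -0.1228, 0.0515]
tool_rot: [-2.459, -1.956, -0.0]
ft_force: [-1.4, 0.3, 2.6]
grip_width: 0.227
grip_force: 15.0
```

Contact. Release and rise.

{"fn": "send_rows", "kwargs": {"xyz": [[0, 0, 0], [0, 0, 0], [0, 0, 0], [0, 0, 0], [0, 0, 0], [0, 0, 0], [0, 0, 0], [0, 0, 0], [0, 0, 0], [0, 0, 0]], "dr": [[0, 0, 0], [0, 0, 0], [0, 0, 0], [0, 0, 0], [0, 0, 0], [0, 0, 0], [0, 0, 0], [0, 0, 0], [0, 0, 0], [0, 0, 0]], "jaw": 38}}

```text
time: 32.27
position: [0.5352, -0.1228, 0.0514]
tool_rot: [2.459, 1.956, 0.0]
ft_force: [-0.9, -0.1, -0.4]
grip_width: 0.436
grip_force: 0.0
```

{"fn": "send_rows", "kwargs": {"xyz": [[0, 0, -4], [0, 0, -12], [0, 0, -25], [0, 0, -42], [0, 0, -60], [0, 0, -80], [0, 0, -100], [0, 0, -120], [0, 0, -134], [0, 0, -140]], "dr": [[0, 0, 0], [0, 0, 0], [0, 0, 0], [0, 0, 0], [0, 0, 0], [0, 0, 0], [0, 0, 0], [0, 0, 0], [0, 0, 0], [0, 0, 0]]}}

```text
time: 33.1
position: [0.5366, -0.1234, 0.1951]
tool_rot: [2.457, 1.953, 0.007]
ft_force: [-0.2, 0.1, -0.0]
grip_width: 0.436
grip_force: 0.0
```

{"fn": "send_rows", "kwargs": {"xyz": [[0, 0, -10], [0, 0, -25], [0, 0, -45], [0, 0, -60], [0, 0, -70], [0, 0, -75], [0, 0, -80], [0, 0, -80], [0, 0, -80], [0, 0, -80]], "dr": [[0, 0, 0], [0, 0, 0], [0, 0, 0], [0, 0, 0], [0, 0, 0], [0, 0, 0], [0, 0, 0], [0, 0, 0], [0, 0, 0], [0, 0, 0]]}}

```text
time: 33.93
position: [0.5347, -0.1227, 0.2704]
tool_rot: [-2.458, -1.955, 0.002]
ft_force: [-0.8, 0.2, 1.0]
grip_width: 0.436
grip_force: 0.0
```

```bash
python3 - <<'E'
from h import *
cv2.imwrite("pics/s9.png",get_image("scene")[:,:,::-1])
E
```

```text
(no output)
```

View pics/s9.png

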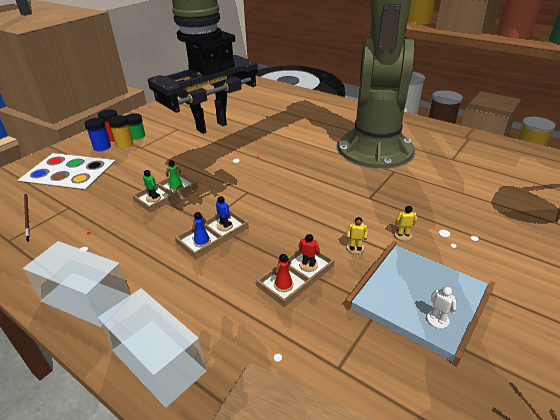

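The red (309,250), blue (223,213) and green (150,185) men stand in their cells beside their partners. The white man (442,305) and both yellow ones are untouched.

```bash
python3 -c "
from bench import *
print(close_job())"
```

```text
the job is handed in; nothing more can be done
None
```

The job is handed in after about 34 of the 88 s: the red, green and blue men each stand upright in the free cell beside the woman in their colour, set down on light contact, and the women, the white man and the yellow look-alikes still stand where they were.

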